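# Rake silicon chunks into an even layer on the inspection tray

### The arm

A 6-joint arm with a two-finger parallel gripper is mounted at the origin on the work surface. World frame = base frame: x ahead of the robot, y to its left, z up, the work surface at z = 0. Lengths are in m, angles in degrees, forces in N, time in s.
With the tool pointing down it reaches from about 0.4 to 0.825 m from the base axis. Payload 7 kg.
Tool frame: the origin (TCP) lies midway between the tips of the shut fingers; the grasp point (between the pads) lies 19 mm behind it; z points along the fingers, y is the line along which they close (so a half turn about z gives the same grasp; the last joint's range is limited). The gripper opens to 88 mm and grips with 3 to 60 N. Pads are 19 mm wide; open, the fingers measure 130 mm over their backs; the gripper's body (78 mm by 193 mm) begins 47 mm behind the grasp point.
Start: joints at [86.58, 20.546, 0.682, 0, -70.136, -16.507], TCP at [0.23, 0.635, 0.227] pointing down, gripper open.
Joint ranges: [-176.03, 176.03], [-82.01, 121.73], [-58.28, 71.71], [-173.87, 95.51], [-174.79, -0.11], [-173.66, 173.66]. Speed limits (degrees/s): [136.94, 136.94, 172.46, 180, 180, 180].

### API

Orientations are given as [roll, pitch, yaw] about the fixed x, y, z axes, in that order (R = Rz(yaw) Ry(pitch) Rx(roll)).
In Python, from plant import ctrl gives the robot as it stands. The module is installed in compiled form; this text tells all that it offers.
- The arm moves only by the tool send_rows, never from a script. Its argument "plan" is a list that holds one entry, the list of rows, each a list of 6 numbers: the shift along the tool's x, y, z in cm, then the turn, a rotation vector about the tool's x, y, z in degrees. A call has 1 to 8 rows; each row is the pose to reach, as a shift and turn from the pose commanded when the call began, along the tool's axes at that moment; what a row does not reach only later rows make up. A row lasts 1/12 s, in which the tool goes at most 41.7 mm and 7.16 degrees, less where a joint would pass 70% of its speed; a pose out of reach is approached as far as the arm can. A call with a gripper value outside its range is refused whole. "fingers" is the opening, from 0 (shut) to 1 (fully open), set as the call begins (left out, the last holds). The fingers move at their own pace and stop on an object; the grip force is fixed at half the most. Time passes only in rows, so rows that repeat a pose let the fingers close. It gives the time, the measured TCP pose, the force, the opening and the grip force at its end, in the units of the state.
- ctrl.get_obs(): the state, without advancing time (a new reading comes with each control period).
- ctrl.snapshot(name): name is "scene" or "side" or "wrist"; returns a dict with "img" (400x640x3 uint8, red, green, blue), "K" (3x3 intrinsics, pixels), "pose" (4x4, takes a point from camera to world coordinates). Camera axes: x right, y down, z forward; pixel columns grow to the right and rows downward; lengths in m; the calibration is good to about 2 mm. A picture is of the moment at which its call begins. There is no depth.
- ctrl.close_job(): hands the job in; it is judged then, once.
The state is a dict: "clock": time; "joint_pos": joint angles; "qvel": joint speeds; "tau": joint torques, N m; "tool_pos": TCP position; "orientation": TCP orientation; "force": force on the tool from outside, world axes, zero at the start; "moment": the same for the moment, N m; "opening": finger opening in m; "gripper_force": force on a finger pad.
Only numpy, scipy, OpenCV 4.12 (cv2) and the standard library are available. Lean on these libraries where they do the work, as an engineer would, in place of code of your own. Each camera call takes 0.05 s, during which the arm holds its last target. There are 200 camera calls.

### The job

Take the small rake off its stand and rake the heap of silicon chunks out over the lit inspection tray until they lie one deep and evenly spread, with chunks in the near, middle and far thirds on both sides and no bare patch left, with the tines riding lightly on the glass plate as you draw them, never pressed hard (8 N is too much for the glass). Touch the chunks with the rake only, then lay the rake back in its stand and leave the jar, loupe and tweezers where they are.

Things in the scene. Friction and masses are not known exactly. Their poses are not given: they have to be found in the camera images.
- tray: cream lit inspection tray, fixed to the bench, 228 (x) x 154 (y) mm, 52 mm high; origin at the centre of its underside. Its opal glass plate, 200 (x) x 126 (y) mm, lies 22 mm below the rim (30 mm above the bench) inside 14 mm thick walls. +x is the far end, where the chunks start heaped, one to two deep; the other end of the plate is bare.
- bed (a point): centre of the glass plate's upper surface; axes as the tray's (x along the 200 mm length).
- patch0 (a point): centre of one sixth of the glass plate (each sixth 67 x 63 mm): near third (-x end), right (-y) side. The patch is bare if no chunk centre lies within 36 mm of this point, seen from above.
- patch1 (a point): centre of one sixth of the glass plate (each sixth 67 x 63 mm): near third (-x end), left (+y) side. The patch is bare if no chunk centre lies within 36 mm of this point, seen from above.
- patch2 (a point): centre of one sixth of the glass plate (each sixth 67 x 63 mm): middle third (middle), right (-y) side. The patch is bare if no chunk centre lies within 36 mm of this point, seen from above.
- patch3 (a point): centre of one sixth of the glass plate (each sixth 67 x 63 mm): middle third (middle), left (+y) side. The patch is bare if no chunk centre lies within 36 mm of this point, seen from above.
- patch4 (a point): centre of one sixth of the glass plate (each sixth 67 x 63 mm): far third (+x end), right (-y) side. The patch is bare if no chunk centre lies within 36 mm of this point, seen from above.
- patch5 (a point): centre of one sixth of the glass plate (each sixth 67 x 63 mm): far third (+x end), left (+y) side. The patch is bare if no chunk centre lies within 36 mm of this point, seen from above.
- stand: aluminium stand for the rake, fixed: base plate 150 x 80 mm, two U-forks 25 mm wide inside with flared tips, 104 mm apart along its x (at x = -70 and +34 mm). Origin on the bench, below the rake's origin when the rake lies in it; the rake's handle axis then is 96 mm above the bench, its head at the stand's +x end.
- rake: hand rake, 90 g. White flat-sided handle along x, 155 mm long (x = -110 to +45 mm), 18 mm wide (y), 22 mm high (z). Origin on the handle's axis at about the centre of mass: the place to grip it from above in the stand, with a fork 34 mm ahead and 70 mm behind. The head is at its +x end.
- rake_neck (a point): point on the line of the handle's axis, 70 mm ahead (+x) of the rake's origin, straight above the blue head: 72 mm wide along y, four 5 mm tines at 20 mm pitch. The shank is clamped where its last user set it: tine tips hang 56 to 74 mm below this point (not measured). The head is sprung: it gives straight up 1 mm per 3 N, at most 9 mm.
- chunk0: irregular dark grey silicon chunk, roughly 26 mm across and 10 mm thick, edges bevelled, 10 g, with flat top and bottom; origin at its centre, z through its thickness. All chunks are alike and any may go anywhere.
- chunk1: irregular dark grey silicon chunk, roughly 26 mm across and 10 mm thick, edges bevelled, 10 g, with flat top and bottom; origin at its centre, z through its thickness. All chunks are alike and any may go anywhere.
- chunk2: irregular dark grey silicon chunk, roughly 26 mm across and 10 mm thick, edges bevelled, 10 g, with flat top and bottom; origin at its centre, z through its thickness. All chunks are alike and any may go anywhere.
- chunk3: irregular dark grey silicon chunk, roughly 26 mm across and 10 mm thick, edges bevelled, 10 g, with flat top and bottom; origin at its centre, z through its thickness. All chunks are alike and any may go anywhere.
- chunk4: irregular dark grey silicon chunk, roughly 26 mm across and 10 mm thick, edges bevelled, 10 g, with flat top and bottom; origin at its centre, z through its thickness. All chunks are alike and any may go anywhere.
- chunk5: irregular dark grey silicon chunk, roughly 26 mm across and 10 mm thick, edges bevelled, 10 g, with flat top and bottom; origin at its centre, z through its thickness. All chunks are alike and any may go anywhere.
- chunk6: irregular dark grey silicon chunk, roughly 26 mm across and 10 mm thick, edges bevelled, 10 g, with flat top and bottom; origin at its centre, z through its thickness. All chunks are alike and any may go anywhere.
- chunk7: irregular dark grey silicon chunk, roughly 26 mm across and 10 mm thick, edges bevelled, 10 g, with flat top and bottom; origin at its centre, z through its thickness. All chunks are alike and any may go anywhere.
- chunk8: irregular dark grey silicon chunk, roughly 26 mm across and 10 mm thick, edges bevelled, 10 g, with flat top and bottom; origin at its centre, z through its thickness. All chunks are alike and any may go anywhere.
- chunk9: irregular dark grey silicon chunk, roughly 26 mm across and 10 mm thick, edges bevelled, 10 g, with flat top and bottom; origin at its centre, z through its thickness. All chunks are alike and any may go anywhere.
- jar: bystander: white sample jar with a blue lid, 64 mm across, 85 mm high; origin under its centre.
- loupe: bystander: black loupe, 40 mm across, 32 mm high; origin under its centre.
- tweezers: bystander: steel tweezers lying flat, 120 mm long along their x, 6 mm high.

How it is judged:
By the outcome, as a careful person would: the job done as asked, in the order asked, and still so for the second after the job is handed in, with the robot touching nothing.
It also fails if it takes over 72 s, if anything falls off the work surface, if the arm or the gripper's body presses on something with over 40 N, if the wrist force passes 120 N, or if a joint passes its speed limit or range.

## Working session

There is one attempt and no reset: what is moved stays moved. The work goes in short steps, Python scripts to look and compute and a tool call to move; the robot and the scene stay as the last step left them, time stands still between calls to the robot, and variables do not carry over. Pictures are saved under pics/ and viewed, at most 10 in all, crops included, and the job is handed in when it is done.

Besides the shell and the picture viewer there is one more tool, called as a command line: name --argument value ..., lists and objects as JSON in quotes. send_rows: Moves the arm, as the interface text tells. Its arguments: {"type":"object","properties":{"plan":{"type":"array","items":{"type":"array","items":{"type":"array","items":{"type":"number"}}}},"fingers":{"type":"number"}},"required":["plan"]}

```bash
mkdir -p pics; cat > h.py <<'E'
import numpy as np,cv2
from scipy.spatial.transform import Rotation as R
from plant import ctrl
def snap(n,f,crop=None,s=1):
    d=ctrl.snapshot(n); im=d["img"][:,:,::-1]
    np.savez("pics/"+f+".npz",**{k:np.array(v) for k,v in d.items()})
    if crop: im=im[crop[1]:crop[3],crop[0]:crop[2]]
    cv2.imwrite("pics/"+f+".png",cv2.resize(im,None,fx=s,fy=s,interpolation=cv2.INTER_CUBIC)); return d
def ray(d,uv):
    v=np.linalg.inv(d["K"])@[uv[0],uv[1],1]; return d["pose"][:3,3],d["pose"][:3,:3]@v
def onz(d,uv,z):
    o,v=ray(d,uv); return o+v*(z-o[2])/v[2]
def tri(d1,u1,d2,u2):
    o,v=ray(d1,u1);p,w=ray(d2,u2)
    s=np.linalg.lstsq(np.c_[v,-w],p-o,rcond=None)[0]; a,b=o+s[0]*v,p+s[1]*w
    return (a+b)/2,np.linalg.norm(a-b)
def proj(d,P):
    T=np.linalg.inv(d["pose"]);c=T[:3,:3]@np.array(P)+T[:3,3];u=d["K"]@c;return u[:2]/u[2]
E
python3 - <<'E'
from h import *
o=ctrl.get_obs();print(o)
ds=[snap(n,n+"0") for n in("scene","side","wrist")]
for d in ds: print(d["pose"].round(3).tolist(),d["K"][0,0])
a=np.vstack([cv2.imread(f"pics/{n}0.png") for n in("scene",)])
E
```

```text
{'clock': 0.0, 'joint_pos': array([ 8.65789828e+01,  2.05918137e+01,  6.33695335e-01, -1.95156161e-02,
       -7.01355616e+01, -1.65074177e+01]), 'qvel': array([ 0.02991958, -0.01541696,  0.01312801, -0.00029747, -0.00699704,
       -0.1118494 ]), 'tau': array([-2.18263383e-03, -5.82717276e+01,  2.93053025e+01,  6.99723065e+00,
        6.76953845e-03, -1.62989627e-04]), 'tool_pos': array([0.22992781, 0.63411397, 0.22561972]), 'orientation': array([ 1.79904968e+02, -9.03100121e-03, -1.99350738e+01]), 'force': array([-0.20516177, -0.23491548,  0.13051661]), 'moment': array([-0.03602594,  0.0195479 ,  0.00828165]), 'gripper_force': 0.0, 'opening': 0.08743463094464096}
[[0.37, 0.782, -0.502, 1.112], [0.929, -0.319, 0.189, -0.201], [-0.012, -0.536, -0.844, 0.91], [0.0, 0.0, 0.0, 1.0]] 387.17439642127243
[[-0.997, -0.022, 0.078, 0.561], [-0.078, 0.497, -0.864, 0.672], [-0.02, -0.868, -0.497, 0.477], [0.0, 0.0, 0.0, 1.0]] 394.86254906606285
[[-0.341, -0.899, -0.275, 0.304], [-0.94, 0.327, 0.098, 0.609], [0.002, 0.292, -0.956, 0.384], [0.0, 0.0, 0.0, 1.0]] 293.0371683922283
```

View pics/scene0.png

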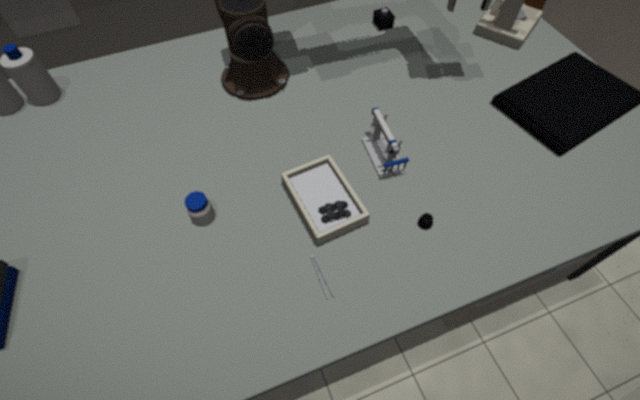

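View pics/side0.png

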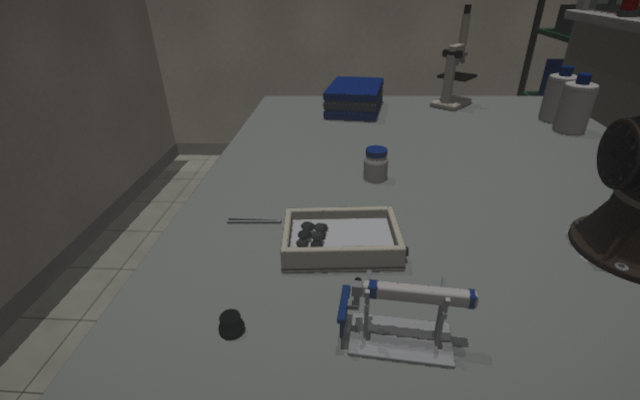

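The scene view shows the tray around (325,200), the stand and rake around (385,145), the jar at (200,208), the loupe at (425,221) and the tweezers at (320,278). The side view shows the tray at (342,240), the rake with its head at (345,308) and the chunks around (311,234).

```bash
python3 - <<'E'
import cv2
a=cv2.imread("pics/scene0.png")[95:250,270:430];b=cv2.imread("pics/side0.png")[195:370,270:490]
cv2.imwrite("pics/c1.png",cv2.resize(a,None,fx=3.8,fy=3.8,interpolation=cv2.INTER_CUBIC))
cv2.imwrite("pics/c2.png",cv2.resize(b,None,fx=3.4,fy=3.4,interpolation=cv2.INTER_CUBIC))
E
```

```text
(no output)
```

View pics/c1.png

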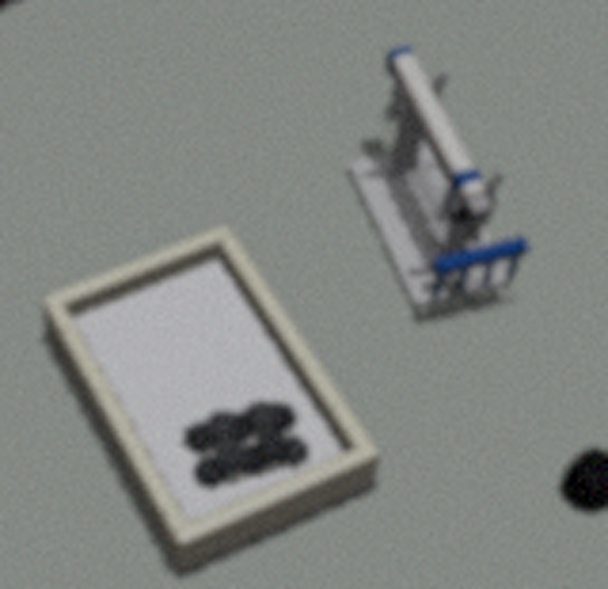

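View pics/c2.png

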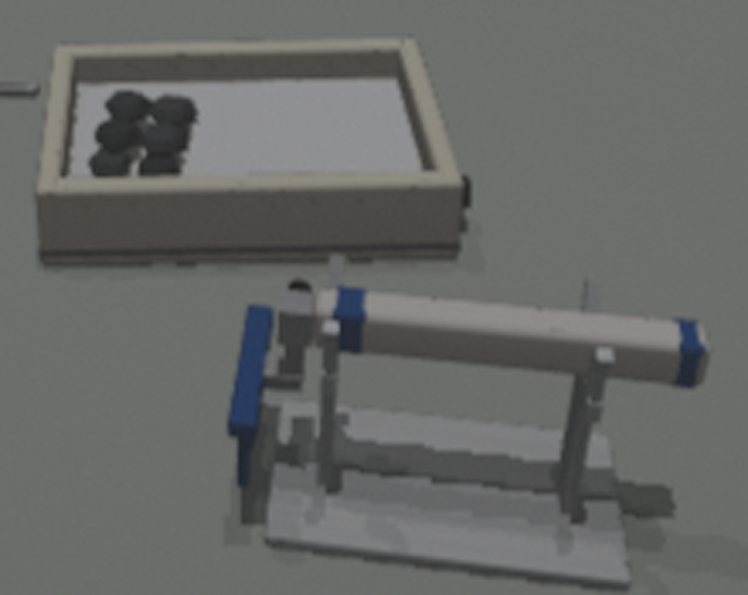

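Crops: the tray rim corners, base plate corners and handle bands are all readable, so I'll triangulate them next.

```bash
cat >> h.py <<'E'
def L(f): return dict(np.load("pics/"+f+".npz"))
E
python3 - <<'E'
from h import *
a,b=L("scene0"),L("side0")
s=lambda p:((p[0]+.5)/3.8-.5+270,(p[1]+.5)/3.8-.5+95)
q=lambda p:((p[0]+.5)/3.4-.5+270,(p[1]+.5)/3.4-.5+195)
for n,p,r in [("A-+",(222,228),(463,180)),("B--",(45,303),(412,40)),("C+-",(180,543),(58,46)),("D++",(377,455),(38,190)),
 ("rear top",(400,52),(702,333)),("front band",(466,178),(350,300)),("plate+-",(420,318),(280,402)),("plate++",(510,295),(265,543)),("plate--",(348,167),(610,437)),
 ("head barL",(437,265),(260,308)),("head barR",(523,242),(240,430))]:
    P,e=tri(a,s(p),b,q(r));print(n,P.round(4),round(e*1e3,1))
E
```

```text
A-+ [0.4581 0.0848 0.0475] 3.0
B-- [ 0.4734 -0.0619  0.047 ] 3.6
C+- [ 0.6942 -0.0438  0.0479] 2.5
D++ [0.6826 0.1053 0.048 ] 2.0
rear top [0.3908 0.2597 0.1038] 5.1
front band [0.5261 0.2464 0.104 ] 0.8
plate+- [ 5.567e-01  2.053e-01 -4.000e-04] 10.5
plate++ [ 0.5617  0.2818 -0.0053] 8.2
plate-- [0.4035 0.2193 0.003 ] 4.5
head barL [0.5633 0.2098 0.065 ] 1.5
head barR [0.5686 0.2792 0.0626] 2.2
```

```bash
cat >> h.py <<'E'
import json,sys,os
def cmd(): return json.load(open("cmd.json")) if os.path.exists("cmd.json") else [.23,.635,.227,-19.93]
def plan(*T):
    """world targets x,y,z,yaw -> rows in tool axes (cm, deg); tool points down"""
    c=cmd();y=np.radians(c[3]);Rt=(R.from_euler("z",c[3],degrees=True)*R.from_euler("x",180,degrees=True))
    rows=[]
    for t in T:
        s=Rt.inv().apply(np.array(t[:3])-c[:3])*100
        rows.append([*s.round(2),0,0,round(-(t[3]-c[3]),1)])
    print([[float(v) for v in r] for r in rows])
    l=rows[-1];p=np.array(c[:3])+Rt.apply(l[:3])/100
    json.dump([*p,c[3]-l[5]],open("cmd.json","w"))
def obs():
    o=ctrl.get_obs();print(round(o["clock"],2),o["tool_pos"].round(4),o["orientation"].round(2),"F",o["force"].round(2),"op",round(o["opening"],4),round(o["gripper_force"],1),"cmd",np.round(cmd(),4))
E
python3 - <<'E'
from h import *
plan((.497,.2495,.2,-5))
E
```

```text
[[38.24, 27.14, 2.7, 0.0, 0.0, -14.9]]
```

send_rows --plan '[[[19.12,13.57,1.35,0,0,0],[19.12,13.57,1.35,0,0,0],[19.12,13.57,1.35,0,0,0],[19.12,13.57,1.35,0,0,0],[19.12,13.57,1.35,0,0,0],[19.12,13.57,1.35,0,0,0],[19.12,13.57,1.35,0,0,0]]]' --fingers 1

```text
clock: 0.73
tool_pos: [0.3653, 0.4375, 0.2129]
orientation: [179.9, 0.0, -20.1]
force: [-0.9, -0.3, -1.0]
opening: 0.0875
gripper_force: 0.0
```

send_rows --plan '[[[19.12,13.57,1.35,0,0,-14.9],[19.12,13.57,1.35,0,0,-14.9],[19.12,13.57,1.35,0,0,-14.9],[19.12,13.57,1.35,0,0,-14.9],[19.12,13.57,1.35,0,0,-14.9],[19.12,13.57,1.35,0,0,-14.9],[19.12,13.57,1.35,0,0,-14.9],[19.12,13.57,1.35,0,0,-14.9]]]'

```text
clock: 1.4
tool_pos: [0.4977, 0.2476, 0.1992]
orientation: [180.0, 0.0, -5.2]
force: [-1.4, 0.6, 0.1]
opening: 0.0878
gripper_force: 0.0
```

```bash
python3 - <<'E'
from h import *
obs();d=snap("wrist","w1");print(d["pose"].round(3).tolist())
E
```

```text
1.4 [0.4977 0.2476 0.1992] [ 1.7997e+02  3.0000e-02 -5.2100e+00] F [-1.38  0.63  0.07] op 0.0878 0.0 cmd [ 0.497   0.2495  0.2    -5.03  ]
[[-0.091, -0.952, -0.292, 0.577], [-0.996, 0.087, 0.026, 0.242], [0.001, 0.293, -0.956, 0.358], [0.0, 0.0, 0.0, 1.0]]
```

View pics/w1.png

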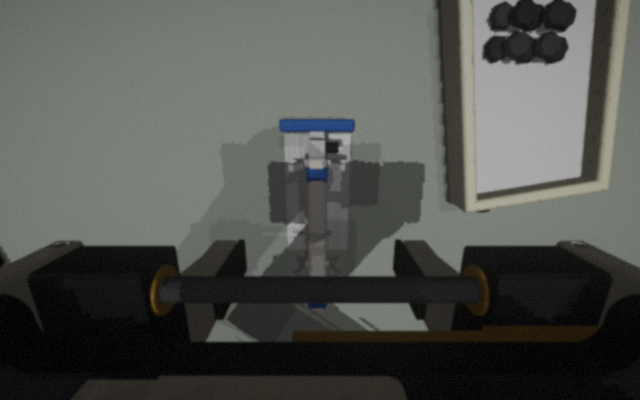

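The wrist view shows the rake aligned with the tool. The head bar runs from (280,125) to (354,125), the front band is at (317,174), and the rear end is near (317,306). The heap is six chunks in plan, around (530,30).

```bash
python3 - <<'E'
from h import *
d=L("w1");a,b=L("scene0"),L("side0")
for n,p,z in [("band front edge",(317,167),.107),("band back edge",(317,181),.107),("rear",(317,307),.107),("barL",(280,125),.065),("barR",(354,125),.065),
 ("tray A in",(478,195),.052),("A out",(468,210),.052),("B out",(608,187),.052),("chunkfront",(519,47),.04)]:
    print(n,onz(d,p,z).round(4))
print(tri(a,((466.5)/3.8-.5+270,(178.5)/3.8-.5+95),d,(317,174)))
E
```

```text
band front edge [0.534  0.2476 0.107 ]
band back edge [0.5217 0.2487 0.107 ]
rear [0.3935 0.2608 0.107 ]
barL [0.5706 0.2803 0.065 ]
barR [0.5641 0.2092 0.065 ]
tray A in [0.4785 0.0786 0.052 ]
A out [0.4622 0.0884 0.052 ]
B out [ 0.4747 -0.0596  0.052 ]
chunkfront [0.6217 0.0424 0.04  ]
(array([0.52643636, 0.24763403, 0.10280721]), np.float64(0.0017609208378591623))
```

```bash
python3 - <<'E'
from h import *
plan((.4985,.251,.077,-5.3))
a,b=L("scene0"),L("side0")
print(tri(a,(513.5/3.8-.5+270,282.5/3.8-.5+95),b,(245.5/3.4-.5+270,487/3.4-.5+195)))
E
```

```text
[[0.14, -0.16, 12.3, 0.0, 0.0, 0.3]]
(array([0.56968951, 0.27540284, 0.02250453]), np.float64(0.005708150443727946))
```

send_rows --plan '[[[0.14,-0.16,4,0,0,0.3],[0.14,-0.16,8,0,0,0.3],[0.14,-0.16,10.5,0,0,0.3],[0.14,-0.16,12.3,0,0,0.3],[0.14,-0.16,12.3,0,0,0.3],[0.14,-0.16,12.3,0,0,0.3],[0.14,-0.16,12.3,0,0,0.3]]]'

```text
clock: 2.03
tool_pos: [0.4991, 0.2519, 0.0779]
orientation: [-179.9, -0.1, -5.2]
force: [-0.3, -0.7, 0.5]
opening: 0.0874
gripper_force: 0.0
```

send_rows --plan '[[[0,0,0,0,0,0],[0,0,0,0,0,0],[0,0,0,0,0,0],[0,0,0,0,0,0],[0,0,0,0,0,0],[0,0,0,0,0,0],[0,0,0,0,0,0],[0,0,0,0,0,0]]]' --fingers 0

```text
clock: 2.7
tool_pos: [0.4986, 0.2505, 0.0766]
orientation: [180.0, 0.0, -5.3]
force: [-0.8, 0.5, 0.6]
opening: 0.04
gripper_force: 0.0
```

```bash
python3 - <<'E'
from h import *
obs()
E
```

```text
2.7 [0.4986 0.2505 0.0766] [180.     0.    -5.33] F [-0.84  0.52  0.63] op 0.04 0.0 cmd [ 0.4985  0.251   0.077  -5.33  ]
```

send_rows --plan '[[[0,0,0,0,0,0],[0,0,0,0,0,0],[0,0,0,0,0,0],[0,0,0,0,0,0],[0,0,0,0,0,0],[0,0,0,0,0,0],[0,0,0,0,0,0]]]'

```text
clock: 3.28
tool_pos: [0.4986, 0.2505, 0.0765]
orientation: [180.0, 0.0, -5.3]
force: [-0.2, -0.1, 0.1]
opening: 0.0178
gripper_force: 30.0
```

send_rows --plan '[[[0,0,-1.5,0,0,0],[0,0,-3.5,0,0,0],[0,0,-6,0,0,0],[0,0,-8,0,0,0],[0,0,-8,0,0,0],[0,0,-8,0,0,0],[0,0,-8,0,0,0]]]'

```text
clock: 3.87
tool_pos: [0.4981, 0.2503, 0.1559]
orientation: [180.0, 0.0, -5.3]
force: [0.6, 0.0, -1.4]
opening: 0.0177
gripper_force: 30.0
```

```bash
python3 - <<'E'
from h import *
plan((.4985,.251,.157,-5.33))
obs();d=snap("wrist","w2",(150,0,640,310),1.6);print(d["pose"].round(3).tolist())
E
```

```text
[[-0.0, -0.0, -8.0, 0.0, 0.0, 0.0]]
3.87 [0.4981 0.2503 0.1559] [ 1.7998e+02  5.0000e-02 -5.3400e+00] F [ 0.56  0.02 -1.4 ] op 0.0177 30.0 cmd [ 0.4985  0.251   0.157  -5.33  ]
[[-0.094, -0.952, -0.292, 0.577], [-0.996, 0.089, 0.027, 0.244], [0.0, 0.293, -0.956, 0.314], [0.0, 0.0, 0.0, 1.0]]
```

View pics/w2.png

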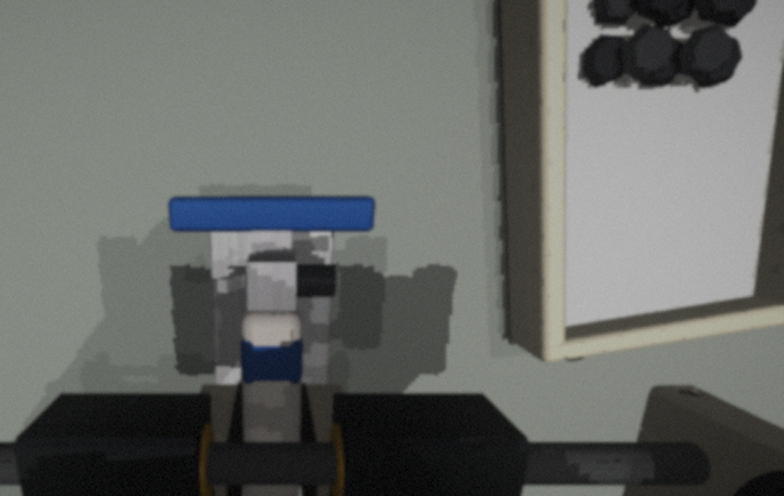

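The rake is held 8 cm up, with the blue head at (272,213). The tray's near-left corner is at (543,358) and the heap is at the upper right of the crop. Next I'll go over the tray's bare end.

```bash
python3 - <<'E'
from h import *
plan((.4495,.011,.157,5))
E
```

```text
[[-2.65, 24.35, 0.0, 0.0, 0.0, -10.3]]
```

send_rows --plan '[[[-0.5,4,0,0,0,-2],[-1,8,0,0,0,-4],[-1.5,12,0,0,0,-6],[-2,16,0,0,0,-8],[-2.4,20,0,0,0,-9],[-2.65,24.35,0,0,0,-10.3],[-2.65,24.35,0,0,0,-10.3],[-2.65,24.35,0,0,0,-10.3]]]'

```text
clock: 4.58
tool_pos: [0.4484, 0.0084, 0.1558]
orientation: [180.0, 0.1, 4.8]
force: [0.5, 0.7, -0.5]
opening: 0.0177
gripper_force: 30.0
```

```bash
python3 - <<'E'
from h import *
obs();d=snap("wrist","w3",(130,0,510,310),1.8);print(d["pose"].round(3).tolist())
E
```

```text
4.58 [0.4484 0.0084 0.1558] [1.7998e+02 9.0000e-02 4.7600e+00] F [ 0.5   0.7  -0.47] op 0.0177 30.0 cmd [0.4495 0.011  0.157  4.97  ]
[[0.083, -0.953, -0.293, 0.528], [-0.997, -0.079, -0.025, 0.016], [0.0, 0.294, -0.956, 0.314], [0.0, 0.0, 0.0, 1.0]]
```

View pics/w3.png

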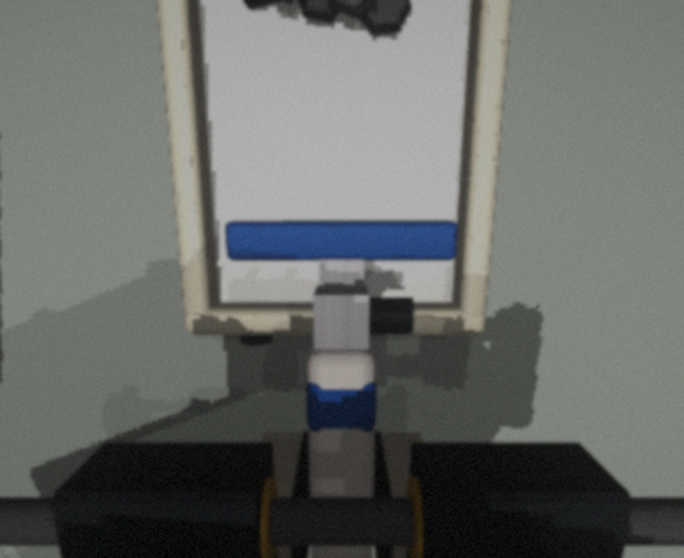

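Wrist view: the tray's near outer corners are at (188,331) and (487,330). The head bar spans (227..457, 240), above the bare end of the plate.

```bash
python3 - <<'E'
from h import *
d=L("w3");f=lambda p:((p[0]+.5)/1.8-.5+130,(p[1]+.5)/1.8-.5)
P={n:onz(d,f(p),z) for n,p,z in [("A",(188,331),.052),("B",(487,330),.052),("L",(160,2),.052),("R",(511,2),.052),("glassL",(219,303),.03),("glassR",(455,303),.03),("bl",(227,240),.12),("br",(457,240),.12),("bl2",(227,240),.14),("br2",(457,240),.14)]}
for k,v in P.items():print(k,v.round(4))
for p,q in(("A","L"),("B","R")): v=P[p]-P[q];print(np.degrees(np.arctan2(-v[1],-v[0])))
v=P["A"]-P["B"];print(np.degrees(np.arctan2(-v[0],v[1])),np.linalg.norm(v))
for y in(4.5,5):
  c=np.radians(y);print((P["A"]+P["B"])/2+.114*np.array([np.cos(c),np.sin(c),0]))
for z in(.1,.12,.14,.15):
  l,r=onz(d,f((227,240)),z),onz(d,f((457,240)),z);print(z,np.linalg.norm(l-r))
E
```

```text
A [0.4608 0.0888 0.052 ]
B [ 0.4738 -0.0626  0.052 ]
L [0.6045 0.1004 0.052 ]
R [ 0.6169 -0.0494  0.052 ]
glassL [0.4722 0.0781 0.03  ]
glassR [ 0.4827 -0.0495  0.03  ]
bl [0.5127 0.056  0.12  ]
br [ 0.5195 -0.0261  0.12  ]
bl2 [0.5142 0.0519 0.14  ]
br2 [ 0.5203 -0.0217  0.14  ]
4.60796984496892
5.2907540943354014
4.930421456040421 0.1520025215362998
[0.58094681 0.02203219 0.052     ]
[0.58086443 0.02302361 0.052     ]
0.1 0.09081700327913704
0.12 0.08232938476424222
0.14 0.07384176624934735
0.15 0.06959795699189994
```

send_rows --plan '[[[0,0,3.5,0,0,0],[0,0,5.5,0,0,0],[0,0,6.8,0,0,0],[0,0,6.8,0,0,0],[0,0,6.8,0,0,0],[0,0,6.8,0,0,0]]]'

```text
clock: 5.13
tool_pos: [0.4504, 0.0115, 0.0891]
orientation: [180.0, -0.0, 5.0]
force: [0.2, -0.4, -1.5]
opening: 0.0178
gripper_force: 30.0
```

```bash
python3 - <<'E'
from h import *
plan((.4495,.011,.089,4.97))
obs();print(ctrl.get_obs()["moment"])
snap("side","s1")
a=L("side0")
E
```

```text
[[-0.0, -0.0, 6.8, 0.0, 0.0, 0.0]]
5.13 [0.4504 0.0115 0.0891] [ 1.7999e+02 -3.0000e-02  5.0500e+00] F [ 0.19 -0.41 -1.46] op 0.0178 30.0 cmd [0.4495 0.011  0.089  4.97  ]
[-0.00569007 -0.01374362  0.01702928]
```

send_rows --plan '[[[0,0,0.1,0,0,0],[0,0,0.2,0,0,0],[0,0,0.2,0,0,0]]]'

```text
clock: 5.43
tool_pos: [0.4498, 0.0107, 0.087]
orientation: [-180.0, -0.1, 5.0]
force: [0.0, -0.0, -1.0]
opening: 0.0177
gripper_force: 30.0
```

send_rows --plan '[[[0,0,0.1,0,0,0],[0,0,0.15,0,0,0],[0,0,0.15,0,0,0]]]'

```text
clock: 5.68
tool_pos: [0.4495, 0.0105, 0.085]
orientation: [-180.0, 0.0, 5.0]
force: [0.4, -0.5, -1.0]
opening: 0.0179
gripper_force: 30.0
```

send_rows --plan '[[[0,0,0.1,0,0,0],[0,0,0.15,0,0,0],[0,0,0.15,0,0,0]]]'

```text
clock: 5.93
tool_pos: [0.4495, 0.0105, 0.0834]
orientation: [180.0, 0.0, 5.0]
force: [-0.1, -0.3, -1.8]
opening: 0.0181
gripper_force: 30.0
```

send_rows --plan '[[[0,0,0.1,0,0,0],[0,0,0.1,0,0,0],[0,0,0.1,0,0,0]]]'

```text
clock: 6.18
tool_pos: [0.4496, 0.0105, 0.0825]
orientation: [180.0, 0.0, 5.0]
force: [0.2, -0.6, -1.2]
opening: 0.0182
gripper_force: 30.0
```

```bash
python3 - <<'E'
from h import *
plan((.4495,.011,.083,4.97))
obs();print(ctrl.get_obs()["moment"]); snap("wrist","w4")
E
```

```text
[[-0.0, -0.0, 0.6, 0.0, 0.0, 0.0]]
6.18 [0.4496 0.0105 0.0825] [1.80e+02 1.00e-02 4.97e+00] F [ 0.18 -0.62 -1.16] op 0.0182 30.0 cmd [0.4495 0.011  0.083  4.97  ]
[-0.0405421  -0.00157045  0.00263423]
```

send_rows --plan '[[[0,0,0.1,0,0,0],[0,0,0.1,0,0,0],[0,0,0.1,0,0,0]]]'

```text
clock: 6.48
tool_pos: [0.4495, 0.0105, 0.0815]
orientation: [180.0, 0.0, 5.0]
force: [-0.1, 0.2, -1.0]
opening: 0.0177
gripper_force: 30.0
```

send_rows --plan '[[[0,0,0.1,0,0,0],[0,0,0.1,0,0,0],[0,0,0.1,0,0,0]]]'

```text
clock: 6.73
tool_pos: [0.4497, 0.0106, 0.0806]
orientation: [-180.0, -0.0, 5.0]
force: [-0.9, 0.7, 0.2]
opening: 0.0178
gripper_force: 30.0
```

send_rows --plan '[[[0,0,0,0,0,0],[0,0,0,0,0,0]]]'

```text
clock: 6.9
tool_pos: [0.4497, 0.0106, 0.0806]
orientation: [-180.0, -0.0, 5.0]
force: [-1.1, -0.6, 0.3]
opening: 0.0175
gripper_force: 30.0
```

send_rows --plan '[[[0,0,0.1,0,0,0],[0,0,0.1,0,0,0],[0,0,0.1,0,0,0]]]'

```text
clock: 7.15
tool_pos: [0.4496, 0.0105, 0.0796]
orientation: [180.0, 0.0, 5.0]
force: [-1.6, -0.8, 2.5]
opening: 0.0178
gripper_force: 30.0
```

```bash
cat >> h.py <<'E'
C=np.array([.580,.0225]);TY=4.9
def t2w(x,y):
    a=np.radians(TY);return C+[x*np.cos(a)-y*np.sin(a),x*np.sin(a)+y*np.cos(a)]
def w2t(p):
    a=np.radians(TY);d=np.array(p[:2])-C;return np.array([d[0]*np.cos(a)+d[1]*np.sin(a),-d[0]*np.sin(a)+d[1]*np.cos(a)])
def rect(d,z=.038,m=500):
    """top view of the plate, 0.5 px/mm*..., rows: +x at top, cols: +y at left"""
    xs=np.arange(.1,-.1,-1/m);ys=np.arange(.063,-.063,-1/m)
    P=np.array([[proj(d,[*t2w(x,y),z]) for y in ys] for x in xs],np.float32)
    return cv2.remap(d["img"],P[...,0],P[...,1],cv2.INTER_LINEAR,borderValue=(255,0,255))
def amap(d,z=.038,step=4):
    im=rect(d,z,1000//step).astype(int);g=im.max(2)
    for i,r in enumerate(im):
        print(f"{100-step*i:5d} "+"".join("?" if p[0]>200 and p[1]<60 else "b" if p[2]>p[0]+30 else "#" if p.max()<62 else "+" if p.max()<100 else "." for p in r))
E
python3 - <<'E'
from h import *
json.dump([.4495,.011,.080,4.97],open("cmd.json","w"))
for n,z in(("w1",.042),("scene0",.042),("side0",.042)): print(n);amap(L(n),z)
E
```

```text
w1
  100 ????????????????????????????????
   96 ????????????????????????????????
   92 ????????????????????????????????
   88 .....???????????????????????????
   84 ........+..?????????????????????
   80 .....#####.####..???????????????
   76 .....###########+.+##+??????????
   72 ....+##################.....????
   68 .....###################.....###
   64 .....####################....###
   60 ........+++##############....###
   56 .....##...#####+########.....###
   52 ....##########..+++####......###
   48 ...############+####+........+##
   44 ...###################+......###
   40 ...+###################......###
   36 ....+##################......+##
   32 ........++.############......###
   28 .............++++######......###
   24 ..................+##+.......+##
   20 .............................+##
   16 .............................+##
   12 .............................+##
    8 .............................###
    4 .............................+##
    0 .............................###
   -4 .............................+##
   -8 .............................+##
  -12
[... 4065 characters left out ...]
 -28 ...........................+++++
  -32 ...........................+++++
  -36 ...........................+++++
  -40 ...........................+++++
  -44 ...........................+++++
  -48 ...........................+++++
  -52 ...........................+++++
  -56 ...........................+++++
  -60 ...........................+++++
  -64 ...........................+++++
  -68 ...........................+++++
  -72 ...........................+++++
  -76 ...........................+++++
  -80 ...........................+++++
  -84 ...........................+++++
  -88 ...........................+++++
  -92 ...........................+++++
  -96 ...........................+++++
```

```bash
cat >> h.py <<'E'
def nk(x,y,z,yr=0):
    yaw=TY+yr;p=t2w(x/1000,y/1000)-.0695*np.array([np.cos(np.radians(yaw)),np.sin(np.radians(yaw))]);return (*p,z,yaw)
E
python3 - <<'E'
from h import *
plan((*cmd()[:2],.13,4.97)); plan(nk(92,-22,.13)); plan(nk(92,-22,.0807));plan(nk(5,-22,.0807));plan((*cmd()[:2],.13,cmd()[3]))
E
```

```text
[[0.0, 0.0, -5.0, 0.0, 0.0, -0.0]]
[[15.35, 2.19, 0.0, 0.0, 0.0, 0.1]]
[[-0.0, -0.0, 4.93, 0.0, 0.0, -0.0]]
[[-8.7, 0.0, 0.0, 0.0, 0.0, -0.0]]
[[0.0, 0.0, -4.93, 0.0, 0.0, -0.0]]
```

send_rows --plan '[[[0,0,-2.5,0,0,0],[0,0,-5,0,0,0],[3.8,0.5,-5,0,0,0],[7.6,1,-5,0,0,0],[11.4,1.6,-5,0,0,0],[14.5,2.19,-5,0,0,0.1],[15.35,2.19,-5,0,0,0.1],[15.35,2.19,-5,0,0,0.1]]]'

```text
clock: 7.82
tool_pos: [0.6063, 0.0018, 0.1282]
orientation: [180.0, 0.1, 4.8]
force: [-0.4, 0.0, -1.4]
opening: 0.0178
gripper_force: 30.0
```

send_rows --plan '[[[0,0,0,0,0,0],[0,0,1.5,0,0,0],[0,0,3,0,0,0],[0,0,4,0,0,0],[0,0,4.5,0,0,0],[0,0,4.75,0,0,0],[0,0,4.93,0,0,0],[0,0,4.93,0,0,0]]]'

```text
clock: 8.48
tool_pos: [0.6045, 0.0021, 0.0807]
orientation: [180.0, -0.0, 4.9]
force: [-0.8, 0.3, 1.1]
opening: 0.0179
gripper_force: 30.0
```

```bash
python3 - <<'E'
from h import *
json.dump([*nk(92,-22,.0807)],open("cmd.json","w"));obs();print(w2t(ctrl.get_obs()["tool_pos"])+[.0695,0])
E
```

```text
8.48 [0.6045 0.0021 0.0807] [ 1.80e+02 -3.00e-02  4.89e+00] F [-0.82  0.25  1.12] op 0.0179 30.0 cmd [6.043e-01 2.500e-03 8.070e-02 4.900e+00]
[ 0.09217947 -0.02237774]
```

send_rows --plan '[[[-0.8,0,0,0,0,0],[-2,0,0,0,0,0],[-3.3,0,0,0,0,0],[-4.6,0,0,0,0,0],[-5.9,0,0,0,0,0],[-7.2,0,0,0,0,0],[-8.2,0,0,0,0,0],[-8.7,0,0,0,0,0]]]'

```text
clock: 9.15
tool_pos: [0.5167, -0.0055, 0.0809]
orientation: [-180.0, -0.1, 4.9]
force: [0.1, 0.4, -1.1]
opening: 0.0181
gripper_force: 30.0
```

send_rows --plan '[[[0,0,0,0,0,0],[1,0,0,0,0,0],[1,0,-2.5,0,0,0],[1,0,-5,0,0,0],[0,0,-8,0,0,0],[-2,0,-12,0,0,0],[-4,0,-16,0,0,0],[-4,0,-16,0,0,0]]]'

```text
clock: 9.82
tool_pos: [0.4798, -0.0087, 0.2471]
orientation: [-179.9, -0.5, 4.9]
force: [1.3, 0.3, -0.6]
opening: 0.0178
gripper_force: 30.0
```

```bash
python3 - <<'E'
from h import *
p=list(nk(5-40,-22,.0807+.16));json.dump(p,open("cmd.json","w"));obs()
for n in("scene","wrist","side"): d=snap(n,n+"A");print(n);amap(d,.037,5)
E
```

```text
9.82 [ 0.4798 -0.0087  0.2471] [-179.95   -0.53    4.91] F [ 1.28  0.29 -0.6 ] op 0.0178 30.0 cmd [ 0.4778 -0.0083  0.2407  4.9   ]
scene
  100 ..........................
   95 ..........................
   90 ..........................
   85 +......++.................
   80 +.....###+................
   75 +.....###+................
   70 +.....+#+.................
   65 +.........................
   60 +.........................
   55 +.........................
   50 +..+#+....................
   45 +..###+.+##...............
   40 +..########+..............
   35 +..+#######+..............
   30 +...######+...............
   25 +...####+.................
   20 +...+##+..................
   15 +.........................
   10 +.........................
    5 +............+............
    0 +...........+##+++++......
   -5 +...........########+.....
  -10 +..........+#########.....
  -15 +........+##########+.....
  -20 +.......+####+####+.......
  -25 +.......+#########........
  -30 +........#########........
  -35 +........+#######+........
  -40 +.........###+.+#+........
  -45
[... 2308 characters left out ...]
....+++
    5 +......................+++
    0 +.........+###+........+++
   -5 +........+#########+...+++
  -10 +........###########+..+++
  -15 .......+#############..+++
  -20 ......##############+..+++
  -25 ......###########+++...+++
  -30 ......###########+.....+++
  -35 .......+#########+.....+++
  -40 ........+++######......+++
  -45 ............##+++.....++++
  -50 ............++++.++...++++
  -55 ..................+....+++
  -60 +.................++...+++
  -65 +.................++++++++
  -70 +.................++++++++
  -75 +.................++...+++
  -80 +.................++...+++
  -85 +...+.......++.+++++...+++
  -90 +...++++....++++++++.+++++
  -95 +...++++++++++++++++.+++++
```

```bash
python3 - <<'E'
from h import *
a=cv2.resize(rect(L("wristA"),.036,1500),None,fx=1.9,fy=1.9,interpolation=cv2.INTER_CUBIC)[:,:,::-1]
s=L("sideA")["img"][195:280,275:410,::-1];s=cv2.resize(s,None,fx=3.2,fy=3.2,interpolation=cv2.INTER_CUBIC)
q=L("sceneA")["img"][150:245,275:375,::-1];q=cv2.resize(q,None,fx=3.3,fy=3.3,interpolation=cv2.INTER_CUBIC)
print(a.shape,s.shape,q.shape)
o=np.zeros((600,800,3),np.uint8);o[:570,:359]=a[:570,:359];o[:272,365:797]=s;o[280:594,365:695]=q
cv2.imwrite("pics/vA.png",np.clip(o*1.5,0,255).astype(np.uint8))
E
```

```text
(570, 359, 3) (272, 432, 3) (314, 330, 3)
```

View pics/vA.png

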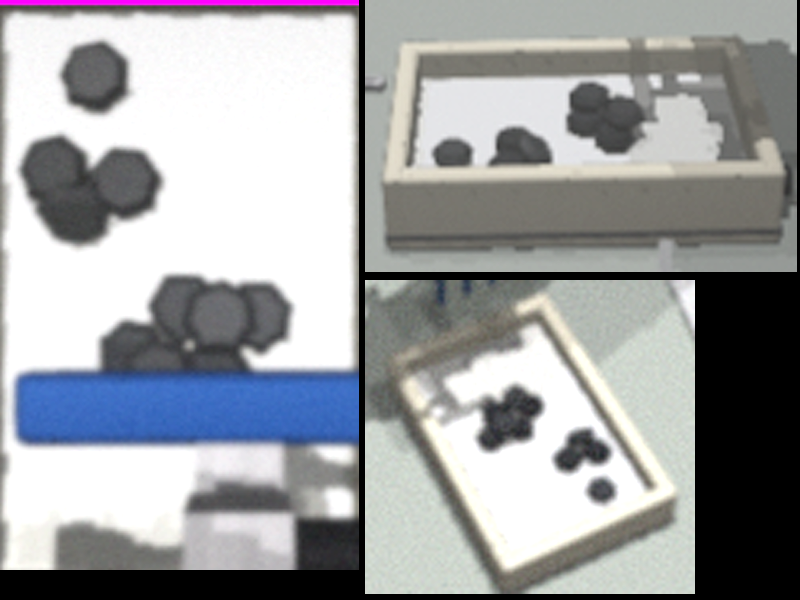

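Ten chunks are visible. Left group, as (x, y) in tray mm: a (74,30), b (40,44), c (36,19), e (26,37). Central cluster: f (-7,-2), h (-10,-29), i (-23,17), k (-28,-14), with g (-10,-13) and j (-27,7) on top. Next is a raised stroke that takes only the top ones off towards the near end.

```bash
python3 - <<'E'
from h import *
plan(nk(16,-3,.125));plan(nk(16,-3,.0935));plan(nk(-62,-3,.0935))
E
```

```text
[[5.1, -1.9, 11.57, 0.0, 0.0, -0.0]]
[[-0.0, -0.0, 3.15, 0.0, 0.0, -0.0]]
[[-7.8, -0.0, -0.0, 0.0, 0.0, -0.0]]
```

send_rows --plan '[[[2.5,-1,3,0,0,0],[5.1,-1.9,6,0,0,0],[5.1,-1.9,9.5,0,0,0],[5.1,-1.9,11.57,0,0,0],[5.1,-1.9,13.5,0,0,0],[5.1,-1.9,14.72,0,0,0],[5.1,-1.9,14.72,0,0,0],[5.1,-1.9,14.72,0,0,0]]]'

```text
clock: 10.63
tool_pos: [0.5265, 0.0141, 0.091]
orientation: [179.9, 0.2, 4.9]
force: [0.7, -0.0, 0.1]
opening: 0.0182
gripper_force: 30.0
```

send_rows --plan '[[[-0.8,0,0,0,0,0],[-1.8,0,0,0,0,0],[-2.8,0,0,0,0,0],[-3.8,0,0,0,0,0],[-4.8,0,0,0,0,0],[-5.8,0,0,0,0,0],[-6.8,0,0,0,0,0],[-7.8,0,0,0,0,0]]]'

```text
clock: 11.3
tool_pos: [0.4484, 0.0078, 0.0933]
orientation: [-180.0, -0.0, 4.9]
force: [0.5, 0.4, -0.8]
opening: 0.0179
gripper_force: 30.0
```

send_rows --plan '[[[0,0,0,0,0,0],[0,0,-4,0,0,0],[0,0,-8,0,0,0],[0,0,-12,0,0,0],[0,0,-15,0,0,0],[0,0,-15,0,0,0]]]'

```text
clock: 11.8
tool_pos: [0.4527, 0.0086, 0.2499]
orientation: [-179.9, -0.6, 4.9]
force: [1.3, -0.4, -0.1]
opening: 0.0175
gripper_force: 30.0
```

```bash
cat >> h.py <<'E'
def setc(*p): json.dump([float(v) for v in p],open("cmd.json","w"))
def look(tag,names=("scene","side"),z=.036):
    """side by side maps; wrist last"""
    import io,contextlib
    out=[]
    for n in names:
        d=snap(n,n+tag);b=io.StringIO()
        with contextlib.redirect_stdout(b): amap(d,z,5)
        out.append(b.getvalue().split("\n"))
    for r in zip(*out): print("  ".join(r))
E
python3 - <<'E'
from h import *
setc(*nk(-62,-3,.2435));obs();look("B",("scene","wrist","side"))
E
```

```text
11.8 [0.4527 0.0086 0.2499] [-179.9    -0.62    4.93] F [ 1.32 -0.36 -0.05] op 0.0175 30.0 cmd [0.4492 0.0083 0.2435 4.9   ]
  100 ..........................    100 ??????????????????????????    100 +.........................
   95 ..........................     95 ??????????????????????????     95 +......+..++..+++.++++.+++
   90 ..........................     90 ??????????????????????????     90 +.......................++
   85 +......+..................     85 ??????????????????????????     85 +.......................++
   80 +.....###+................     80 ??????????????????????????     80 +...+##++...............++
   75 +.....#+#+................     75 ??????????????????????????     75 +...###++...............++
   70 +.....+##.................     70 +....#++#................+     70 +...###++...............++
   65 +......+..................     65 +....###+................+     65 +...####+...............++
   60 +.........................     60 .........................+     60 +.......................++
   55 +.........................     55 +........................+
[... 2364 characters left out ...]
+........+#######+........    -65 bbbbbbbbbbbbbbbbbbbbbbbbbb    -65 +.....+#########+.......++
  -70 +........++++#####........    -70 bbbbbbbbbbbbbbbbbbbbbbbbbb    -70 +......+#########+......++
  -75 +............+####........    -75 bbbbbbbbbbbbbbbbbbbbbbbbbb    -75 +.......+++#######+.....++
  -80 +.............++++........    -80 bbbbbbbbbbbbbbbbbbbbbbbbbb    -80 +........+++#####+......++
  -85 +................++.......    -85 +................+.......+    -85 +.............++........++
  -90 +.................++......    -90 +................++......+    -90 +.............+++......+++
  -95 +.................+.......    -95 +................++++....+    -95 +.............+++++....+++
```

```bash
cat >> h.py <<'E'
def ld(x,y,z,yr,s=30):
    """neck pose putting the tine at offset s (mm along the head's +y) at tray x,y"""
    a=np.radians(yr);return nk(x+s*np.sin(a),y-s*np.cos(a),z,yr)
E
python3 - <<'E'
from h import *
c=cmd();T=ld(-27,-33,.13,-70);print(T)
m=(*((np.array(c[:2])+T[:2])/2),.18,c[3]-40);plan(m);plan(T);plan(ld(-27,-33,.0807,-70));plan(ld(-23,-30,.0807,-70),ld(46,-30,.0807,-70))
E
```

```text
(np.float64(0.499444126008594), np.float64(0.03772283289322325), 0.13, -65.1)
[[2.63, -1.25, 6.35, 0.0, 0.0, 40.0]]
[[1.2, -2.65, 5.0, 0.0, 0.0, 30.0]]
[[0.0, 0.0, 4.93, 0.0, 0.0, -0.0]]
[[-0.14, -0.48, -0.0, 0.0, 0.0, -0.0], [2.22, -6.96, -0.0, 0.0, 0.0, -0.0]]
```

send_rows --plan '[[[2.63,-1.25,6.35,0,0,40],[2.63,-1.25,6.35,0,0,40],[2.63,-1.25,6.35,0,0,40],[2.63,-1.25,6.35,0,0,40],[2.63,-1.25,6.35,0,0,40],[2.63,-1.25,6.35,0,0,40],[2.63,-1.25,6.35,0,0,40]]]'

```text
clock: 12.53
tool_pos: [0.4735, 0.0222, 0.1777]
orientation: [179.8, 0.1, -35.3]
force: [0.3, -0.5, -1.0]
opening: 0.0178
gripper_force: 30.0
```

send_rows --plan '[[[1.2,-2.65,2,0,0,30],[1.2,-2.65,3.5,0,0,30],[1.2,-2.65,5,0,0,30],[1.2,-2.65,5,0,0,30],[1.2,-2.65,5,0,0,30],[1.2,-2.65,5,0,0,30],[1.2,-2.65,5,0,0,30]]]'

```text
clock: 13.12
tool_pos: [0.4996, 0.0373, 0.1295]
orientation: [180.0, -0.0, -64.8]
force: [0.3, -0.4, -1.8]
opening: 0.0176
gripper_force: 30.0
```

```bash
python3 - <<'E'
from h import *
setc(*ld(-27,-33,.0807,-70));obs()
E
```

```text
13.12 [0.4996 0.0373 0.1295] [ 1.800e+02 -1.000e-02 -6.484e+01] F [ 0.29 -0.45 -1.79] op 0.0176 30.0 cmd [ 4.994e-01  3.770e-02  8.070e-02 -6.510e+01]
```

send_rows --plan '[[[0,0,1.5,0,0,0],[0,0,3,0,0,0],[0,0,4,0,0,0],[0,0,4.5,0,0,0],[0,0,4.75,0,0,0],[0,0,4.93,0,0,0],[0,0,4.93,0,0,0]]]'

```text
clock: 13.7
tool_pos: [0.4998, 0.0374, 0.0806]
orientation: [-180.0, -0.0, -65.1]
force: [-0.4, -0.9, 0.7]
opening: 0.0177
gripper_force: 30.0
```

send_rows --plan '[[[-0.14,-0.48,0,0,0,0],[0.2,-1.4,0,0,0,0],[0.55,-2.3,0,0,0,0],[0.9,-3.2,0,0,0,0],[1.25,-4.2,0,0,0,0],[1.6,-5.2,0,0,0,0],[1.95,-6.2,0,0,0,0],[2.22,-6.96,0,0,0,0]]]'

```text
clock: 14.37
tool_pos: [0.5733, 0.0464, 0.08]
orientation: [180.0, -0.0, -65.1]
force: [-2.4, -0.4, 1.8]
opening: 0.0179
gripper_force: 30.0
```

send_rows --plan '[[[0,0,0,0,0,0],[-0.4,0.9,0,0,0,0],[-0.4,0.9,-3,0,0,0],[-0.4,0.9,-6,0,0,0],[-0.4,0.9,-9,0,0,0]]]'

```text
clock: 14.78
tool_pos: [0.5609, 0.0462, 0.1708]
orientation: [179.9, 0.0, -65.1]
force: [0.9, 1.2, -1.9]
opening: 0.0178
gripper_force: 30.0
```

```bash
python3 - <<'E'
from h import *
setc(*ld(36.3,-30,.1707,-70));obs();look("C",("scene","wrist","side"))
E
```

```text
14.78 [0.5609 0.0462 0.1708] [ 1.7991e+02  2.0000e-02 -6.5120e+01] F [ 0.87  1.22 -1.93] op 0.0178 30.0 cmd [ 5.623e-01  4.610e-02  1.707e-01 -6.510e+01]
  100 ..........................    100 +##+++++++++++++++++++++++    100 +.........................
   95 ..........................     95 +.........................     95 +......+..++..+++.+.++.+++
   90 ..........................     90 +.........................     90 +.......................++
   85 +......+..................     85 +......+..................     85 +.......................++
   80 +.....###.................     80 +....+++#.................     80 +...+###................++
   75 +.....###+................     75 +....#+++.................     75 +...####+...............++
   70 +.....##+.................     70 +....#++#......bb.........     70 +...###++...............++
   65 +......++.................     65 +....+##+....bbbb.........     65 +...####++..............++
   60 +.........................     60 +............bbbbb........     60 +....+++................++
   55 +.........................     
[... 2393 characters left out ...]
+..++...+##bbbb##+........    -65 +.+++...#########........+    -65 ++++..+##########+....++++
  -70 +..+++..+#+bbbbb##........    -70 +..+++.++###+#####.......+    -70 +++++++##########+....++++
  -75 +..++++++++.bbbb##+.......    -75 #..++++++++++####+.......+    -75 ++++++++##########+...++++
  -80 +..++++++++.bbbb#++.......    -80 +.+++++++++++####........+    -80 ++++++++++++#####+.....+++
  -85 +..++++++#+++bbb+++.......    -85 +.+++++++++++++..........+    -85 +++++++++++++++++.....++++
  -90 +..+++++##+++bbbb+........    -90 #.++++++++++.............+    -90 ++++++++++++..........++++
  -95 +++++++##++..+bbb+........    -95 #+++++++++...............+    -95 ++++++++++............++++
```

```bash
python3 - <<'E'
from h import *
plan(nk(7,-20,.13,-30));plan(nk(7,-20,.0807,-30));plan(nk(41,-27,.0807,-30))
E
```

```text
[[-0.32, 3.88, 4.07, 0.0, 0.0, -40.0]]
[[0.0, 0.0, 4.93, 0.0, 0.0, 0.0]]
[[3.3, -1.09, 0.0, 0.0, 0.0, 0.0]]
```

send_rows --plan '[[[-0.32,3.88,2,0,0,-40],[-0.32,3.88,2,0,0,-40],[-0.32,3.88,2,0,0,-40],[-0.32,3.88,4.07,0,0,-40],[-0.32,3.88,4.07,0,0,-40],[-0.32,3.88,4.07,0,0,-40],[-0.32,3.88,4.07,0,0,-40],[-0.32,3.88,4.07,0,0,-40]]]'

```text
clock: 15.6
tool_pos: [0.5248, 0.0328, 0.1288]
orientation: [180.0, 0.1, -25.3]
force: [0.3, 0.1, -1.1]
opening: 0.0178
gripper_force: 30.0
```

send_rows --plan '[[[0,0,1.5,0,0,0],[0,0,3,0,0,0],[0,0,4,0,0,0],[0,0,4.5,0,0,0],[0,0,4.75,0,0,0],[0,0,4.93,0,0,0],[0,0,4.93,0,0,0]]]'

```text
clock: 16.18
tool_pos: [0.5258, 0.0329, 0.0805]
orientation: [180.0, -0.0, -25.1]
force: [-1.3, -0.4, 1.5]
opening: 0.0177
gripper_force: 30.0
```

send_rows --plan '[[[0.6,-0.2,0,0,0,0],[1.3,-0.43,0,0,0,0],[2,-0.66,0,0,0,0],[2.7,-0.89,0,0,0,0],[3.3,-1.09,0,0,0,0],[3.3,-1.09,0,0,0,0],[2.5,-0.8,0,0,0,0],[2.5,-0.8,-3,0,0,0]]]'

```text
clock: 16.85
tool_pos: [0.5467, 0.0285, 0.1051]
orientation: [179.6, 0.5, -25.3]
force: [-1.1, 0.6, -2.5]
opening: 0.0183
gripper_force: 30.0
```

send_rows --plan '[[[0,0,-3,0,0,0],[-3,0,-6,0,0,0],[-6,0,-10,0,0,0],[-9,0,-12,0,0,0],[-9,0,-12,0,0,0]]]'

```text
clock: 17.27
tool_pos: [0.4684, 0.0691, 0.2354]
orientation: [-179.6, -0.2, -25.1]
force: [0.3, -0.4, -1.6]
opening: 0.0177
gripper_force: 30.0
```

```bash
python3 - <<'E'
from h import *
a=np.radians(-30)
# 41,-27 then tool shift (-0.8,.29,-3)->(-9,0,-12): tray x,y = rot(yr)
o=np.array([41,-27]);s=lambda dx,dy:np.array([dx*np.cos(a)+dy*np.sin(a),dx*np.sin(a)-dy*np.cos(a)])
o=o+s(-8,2.9)+s(-90,0);print(o)
setc(*nk(*o,.0807+.15,-30));obs();look("D",("scene","wrist","side"))
E
```

```text
[-45.32048957  19.48852633]
17.27 [0.4684 0.0691 0.2354] [-179.63   -0.25  -25.07] F [ 0.31 -0.43 -1.6 ] op 0.0177 30.0 cmd [  0.4702   0.0675   0.2307 -25.1   ]
  100 ..........................    100 ########.?????????????????    100 +.........................
   95 ..........................     95 +.........????????????????     95 +......+..++..+++.++++.+++
   90 ..........................     90 +...........??????????????     90 +.......................++
   85 +......+..................     85 .......+......????????????     85 +.......................++
   80 +.....###.................     80 +....+++#......???????????     80 +...+##++...............++
   75 +.....+##+................     75 +....++++........?????????     75 +...###++...............++
   70 +.....+##.................     70 .....#++#..........???????     70 +...+##++...............++
   65 +......+..........###.....     65 .....###+........++#.?????     65 +...+###+.......+##+....++
   60 +................+###.....     60 .................#+##.????     60 +..............#####+...++
   55 +................+###..
[... 2401 characters left out ...]
+........+#######+........    -65 +.....bbbbbbbbbb#........+    -65 +++...+#########+.......++
  -70 +........+##++###+........    -70 +.......bbbbbbbbbb.......+    -70 +++....+#########+......++
  -75 ++........+..+###+........    -75 +##+.....+bbbbbbbbb......+    -75 ++++....+++######+......++
  -80 ++++++........++..........    -80 ..####.....bbbbbbbbbb....+    -80 +++++......++###+.......++
  -85 ++++++++..................    -85 ....###++....bbbbbbbb....+    -85 ++++++++................++
  -90 +++++++++.................    -90 .....+#++......bbbbbb....+    -90 ++++++++................++
  -95 +++++++++++...............    -95 .......+++.......bbb.....+    -95 +++++++++..+...........+++
```

```bash
python3 - <<'E'
from h import *
d=L("wristD");u=[proj(d,[*t2w(x/1000,y/1000),.036]) for x in(0,65) for y in(63,-5)];u=np.array(u);x0,y0=u.min(0).astype(int);x1,y1=u.max(0).astype(int);print(x0,y0,x1,y1)
a=cv2.resize(d["img"][y0:y1,x0:x1,::-1],(390,int(390*(y1-y0)/(x1-x0))),interpolation=cv2.INTER_CUBIC)
s=L("sideD")["img"][215:265,285:360,::-1];s=cv2.resize(s,None,fx=5.3,fy=5.3,interpolation=cv2.INTER_CUBIC)
o=np.zeros((600,800,3),np.uint8);o[:min(600,a.shape[0]),:390]=a[:600];o[:s.shape[0],400:400+s.shape[1]]=s[:,:400]
q=L("sceneD")["img"][180:235,310:370,::-1];q=cv2.resize(q,None,fx=5.5,fy=5.5,interpolation=cv2.INTER_CUBIC);o[280:280+q.shape[0],400:400+q.shape[1]]=q
cv2.imwrite("pics/vD.png",np.clip(o*2.2,0,255).astype(np.uint8))
E
```

```text
237 17 320 106
```

View pics/vD.png

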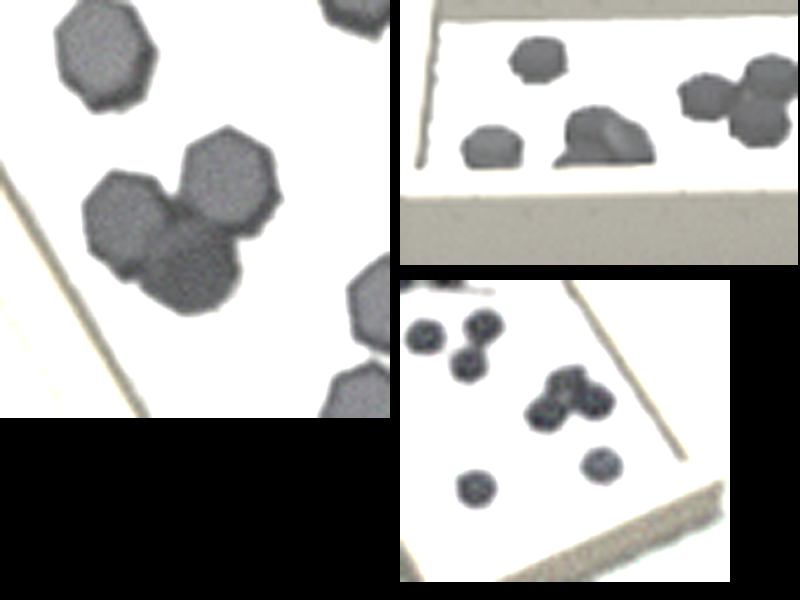

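The view shows nine chunks flat and one, e at (190,270), tilted in the notch with its rear edge up on b and c. A raised stroke at +11 mm, with a tine in the notch line, should draw e off.

```bash
python3 - <<'E'
from h import *
T=nk(57,21,.125);plan((*T[:2],.16,T[3]));plan(nk(57,21,.0925));plan(nk(2,21,.0925))
E
```

```text
[[9.72, -1.77, 7.07, 0.0, 0.0, -30.0]]
[[-0.0, -0.0, 6.75, 0.0, 0.0, -0.0]]
[[-5.5, -0.0, -0.0, 0.0, 0.0, -0.0]]
```

send_rows --plan '[[[4,-0.7,3,0,0,-30],[7.5,-1.5,5,0,0,-30],[9.72,-1.77,7.07,0,0,-30],[9.72,-1.77,7.07,0,0,-30],[9.72,-1.77,7.07,0,0,-30],[9.72,-1.77,7.07,0,0,-30]]]'

```text
clock: 17.92
tool_pos: [0.5652, 0.0415, 0.1573]
orientation: [179.9, 0.2, 4.7]
force: [-1.2, 0.6, 0.2]
opening: 0.0178
gripper_force: 30.0
```

send_rows --plan '[[[0,0,2,0,0,0],[0,0,4,0,0,0],[0,0,5.5,0,0,0],[0,0,6.5,0,0,0],[0,0,6.75,0,0,0],[0,0,6.75,0,0,0]]]'

```text
clock: 18.42
tool_pos: [0.5655, 0.0425, 0.0922]
orientation: [180.0, 0.0, 4.8]
force: [-0.3, -0.2, -0.4]
opening: 0.0178
gripper_force: 30.0
```

send_rows --plan '[[[-0.7,0,0,0,0,0],[-1.4,0,0,0,0,0],[-2.1,0,0,0,0,0],[-2.8,0,0,0,0,0],[-3.5,0,0,0,0,0],[-4.2,0,0,0,0,0],[-4.9,0,0,0,0,0],[-5.5,0,0,0,0,0]]]'

```text
clock: 19.08
tool_pos: [0.5101, 0.0378, 0.0922]
orientation: [-180.0, -0.0, 4.9]
force: [0.6, -0.5, -1.2]
opening: 0.0179
gripper_force: 30.0
```

send_rows --plan '[[[0,0,-3,0,0,0],[-3,0,-6,0,0,0],[-6,0,-10,0,0,0],[-8,0,-14,0,0,0],[-8,0,-14,0,0,0]]]'

```text
clock: 19.5
tool_pos: [0.4306, 0.0309, 0.2372]
orientation: [-179.9, -0.4, 4.9]
force: [1.4, 0.4, -1.0]
opening: 0.0177
gripper_force: 30.0
```

```bash
python3 - <<'E'
from h import *
setc(*nk(-78,21,.2325));obs();look("E",("scene","wrist","side"))
E
```

```text
19.5 [0.4306 0.0309 0.2372] [-179.89   -0.38    4.91] F [ 1.4   0.39 -1.03] op 0.0177 30.0 cmd [0.4312 0.0308 0.2325 4.9   ]
  100 ..........................    100 ??????????????????????????    100 +.........................
   95 ..........................     95 ??????????????????????????     95 +......+..++..+++.++++.+++
   90 ..........................     90 ??????????????????????????     90 +.......................++
   85 +......+..................     85 ??????????????????????????     85 +.......................++
   80 +.....###.................     80 ??????????????????????????     80 +...+##++...............++
   75 +.....###+................     75 ??????????????????????????     75 +...###++...............++
   70 +.....+##..........+......     70 ??????????????????????????     70 +...+##++...............++
   65 +......+..........###.....     65 ??????????????????????????     65 +...####+.......+##+....++
   60 +................+###+....     60 ??????????????????????????     60 +..............#####+...++
   55 +................+###.....     55 ??????????????????????????
[... 2364 characters left out ...]
+........+##+####+........    -65 ........#+++##+++........+    -65 +.....+###++####+.......++
  -70 +........+++.+###+........    -70 .........###.++++........+    -70 +......+#########+......++
  -75 +.............+##.........    -75 +........+++++++++.......+    -75 +.......+++######+......++
  -80 +.............+++.........    -80 bbbbbbbbbbbbbbbbbbbbbbbb.+    -80 +...........+###+.......++
  -85 +.........................    -85 bbbbbbbbbbbbbbbbbbbbbbbb.+    -85 +.............++........++
  -90 +.........................    -90 bbbbbbbbbbbbbbbbbbbbbbbb.+    -90 +...++++................++
  -95 +.........................    -95 bbbbbbbbbbbbbbbbbbbbbbbb.+    -95 +...+++...+............+++
```

```bash
python3 - <<'E'
from h import *
print("jar",onz(L("scene0"),(198,201),.085))
print(w2t(onz(L("scene0"),(198,201),.085)))
c=cmd();T=ld(-3,13,.13,70);print(T,nk(25,3,.13,70)[:2])
m=(*((np.array(c[:2])+T[:2])/2),.18,c[3]+40);plan(m);plan(T);plan(ld(-3,13,.0804,70));plan(ld(-3,-3,.0804,70))
E
```

```text
jar [ 0.50281906 -0.29205412  0.085     ]
[-0.10376711 -0.30681196]
(np.float64(0.5867596596863541), np.float64(-0.039719245024315925), 0.13, 74.9) (np.float64(0.5865473182846964), np.float64(-0.03947588887909924))
[[7.45, 4.18, 5.25, 0.0, 0.0, -40.0]]
[[3.02, 7.98, 5.0, 0.0, 0.0, -30.0]]
[[-0.01, 0.0, 4.96, 0.0, 0.0, -0.0]]
[[-1.5, 0.55, 0.0, 0.0, 0.0, -0.0]]
```

send_rows --plan '[[[7.45,4.18,5.25,0,0,-40],[7.45,4.18,5.25,0,0,-40],[7.45,4.18,5.25,0,0,-40],[7.45,4.18,5.25,0,0,-40],[7.45,4.18,5.25,0,0,-40],[7.45,4.18,5.25,0,0,-40],[7.45,4.18,5.25,0,0,-40]]]'

```text
clock: 20.23
tool_pos: [0.5084, -0.0048, 0.1771]
orientation: [-179.9, 0.2, 45.0]
force: [-0.6, -0.3, -1.8]
opening: 0.018
gripper_force: 30.0
```

send_rows --plan '[[[3.02,7.98,2,0,0,-30],[3.02,7.98,3.5,0,0,-30],[3.02,7.98,5,0,0,-30],[3.02,7.98,5,0,0,-30],[3.02,7.98,5,0,0,-30],[3.02,7.98,5,0,0,-30],[3.02,7.98,5,0,0,-30]]]'

```text
clock: 20.82
tool_pos: [0.5867, -0.0394, 0.1296]
orientation: [180.0, 0.0, 74.6]
force: [0.1, 0.5, -0.1]
opening: 0.0178
gripper_force: 30.0
```

send_rows --plan '[[[0,0,1.5,0,0,0],[0,0,3,0,0,0],[0,0,4,0,0,0],[0,0,4.5,0,0,0],[0,0,4.75,0,0,0],[0,0,4.95,0,0,0],[0,0,4.95,0,0,0]]]'

```text
clock: 21.4
tool_pos: [0.587, -0.0395, 0.0805]
orientation: [180.0, -0.0, 74.9]
force: [-0.6, -0.1, 0.7]
opening: 0.0176
gripper_force: 30.0
```

Net load is about 2 N. Now the draw, then lift.

send_rows --plan '[[[-0.3,0.11,0,0,0,0],[-0.8,0.29,0,0,0,0],[-1.2,0.44,0,0,0,0],[-1.5,0.55,0,0,0,0],[-1.5,0.55,0,0,0,0],[-1.2,0.44,0,0,0,0],[-1.2,0.44,-3,0,0,0],[-1.2,0.44,-6,0,0,0]]]'

```text
clock: 22.07
tool_pos: [0.5862, -0.0523, 0.1388]
orientation: [-179.7, 0.1, 74.9]
force: [1.2, 0.1, -0.4]
opening: 0.018
gripper_force: 30.0
```

send_rows --plan '[[[-4,0,-4,0,0,0],[-8,0,-8,0,0,0],[-10,0,-10,0,0,0],[-10,0,-10,0,0,0]]]'

```text
clock: 22.4
tool_pos: [0.5622, -0.1512, 0.2446]
orientation: [179.7, -0.0, 74.8]
force: [0.8, 0.3, -0.3]
opening: 0.0177
gripper_force: 30.0
```

```bash
python3 - <<'E'
from h import *
p=ld(-3,0,.0805+.16,70);y=np.radians(p[3]);setc(p[0]-.1*np.cos(y),p[1]-.1*np.sin(y),p[2],p[3]);obs();look("F",("scene","wrist","side"))
E
```

```text
22.4 [ 0.5622 -0.1512  0.2446] [ 1.797e+02 -1.000e-02  7.484e+01] F [ 0.84  0.32 -0.27] op 0.0177 30.0 cmd [ 0.5618 -0.1492  0.2405 74.9   ]
  100 ..........................    100 ???????????????++++++++++.    100 +.........................
   95 ..........................     95 ??????????????............     95 +....+.+..+++++++.++++++++
   90 ..........................     90 ??????????????............     90 +.......................++
   85 +......+..................     85 ??????????????............     85 +......................+++
   80 +.....+##.................     80 ?????????????.............     80 +...+###+...............++
   75 +.....++#+................     75 ?????????????.............     75 +...#####...............++
   70 +.....+++.................     70 ????????????..............     70 +...#####+..............++
   65 +......+...........+##+...     65 ????????????.......+++....     65 +...####+........+###+..++
   60 +..................###+...     60 ????????????......++++#...     60 +................#####++++
   55 +..................+##+...     55 ??????????
[... 2380 characters left out ...]
+......++########+.......+    -65 ???....+#########........+    -65 +...++###########+++++++++
  -70 +......++##++####+.......+    -70 ??....+++###.####+.......+    -70 +...+++##########+++++++++
  -75 ........+++..+###+........    -75 ??....++++...####+.......+    -75 +...+++++++#######++++++++
  -80 +............++++.........    -80 ?.......+....+###........+    -80 +...++++++++#####+++++++++
  -85 +.........................    -85 ?......++................+    -85 +...++++++++++++++++++++++
  -90 +.........................    -90 ?......++................+    -90 +...++++++++++++++++++++++
  -95 +.........................    -95 +......++................+    -95 +...++++++++++++++++++++++
```

```bash
python3 - <<'E'
from h import *
def r(n): return cv2.resize(rect(L(n),.036,1500),(265,420),interpolation=cv2.INTER_CUBIC)[:,:,::-1]
s=L("sideF")["img"][200:275,280:405,::-1];s=cv2.resize(s,None,fx=2.1,fy=2.3,interpolation=cv2.INTER_CUBIC)
o=np.zeros((600,800,3),np.uint8);o[:420,:265]=r("wristE");o[:420,267:532]=r("wristF");o[:420,534:799]=r("sceneF");o[425:425+s.shape[0],:s.shape[1]]=s
cv2.imwrite("pics/vF.png",np.clip(o*1.8,0,255).astype(np.uint8))
E
```

```text
(no output)
```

View pics/vF.png

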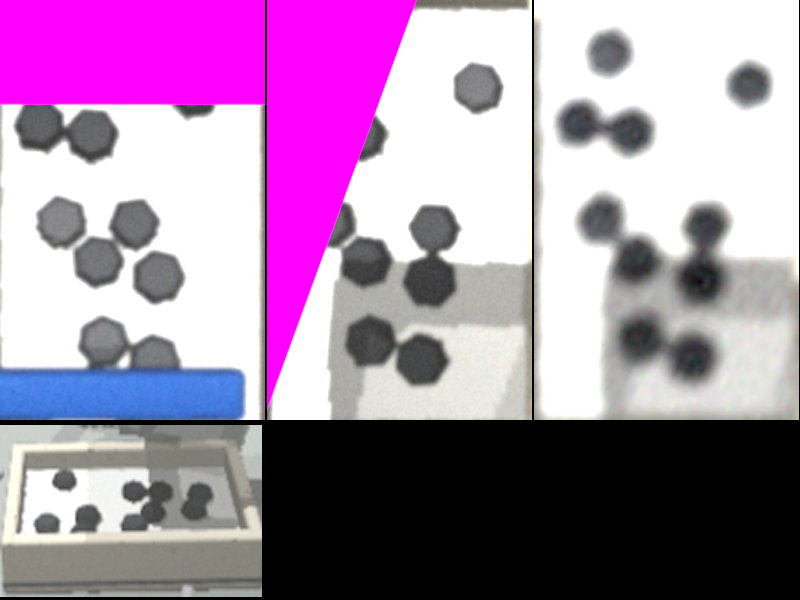

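All ten chunks lie flat and one deep, with chunks in every sixth. Now the rake goes back to its stand.

```bash
python3 - <<'E'
from h import *
plan((.53,.05,.2405,34.9));plan((.4985,.251,.2405,-5.3));plan((.4985,.251,.157,-5.33))
E
```

```text
[[18.41, -8.26, -0.0, 0.0, 0.0, 40.0]]
[[8.91, -18.29, -0.0, 0.0, 0.0, 40.2]]
[[0.0, 0.0, 8.35, 0.0, 0.0, 0.0]]
```

send_rows --plan '[[[18.41,-8.26,0,0,0,40],[18.41,-8.26,0,0,0,40],[18.41,-8.26,0,0,0,40],[18.41,-8.26,0,0,0,40],[18.41,-8.26,0,0,0,40],[18.41,-8.26,0,0,0,40],[18.41,-8.26,0,0,0,40],[18.41,-8.26,0,0,0,40]]]'

```text
clock: 23.22
tool_pos: [0.5291, 0.0522, 0.2384]
orientation: [-179.9, 0.1, 35.1]
force: [0.1, -0.4, -0.2]
opening: 0.0181
gripper_force: 30.0
```

send_rows --plan '[[[8.91,-18.29,0,0,0,40.2],[8.91,-18.29,0,0,0,40.2],[8.91,-18.29,0,0,0,40.2],[8.91,-18.29,0,0,0,40.2],[8.91,-18.29,0,0,0,40.2],[8.91,-18.29,0,0,0,40.2],[8.91,-18.29,0,0,0,40.2],[8.91,-18.29,0,0,0,40.2]]]'

```text
clock: 23.88
tool_pos: [0.4981, 0.2515, 0.2387]
orientation: [179.9, 0.1, -5.0]
force: [0.5, -0.6, -1.6]
opening: 0.0179
gripper_force: 30.0
```

send_rows --plan '[[[0,0,3,0,0,0],[0,0,6,0,0,0],[0,0,8.35,0,0,0],[0,0,8.35,0,0,0],[0,0,8.35,0,0,0],[0,0,8.35,0,0,0]]]'

```text
clock: 24.38
tool_pos: [0.4996, 0.2511, 0.1579]
orientation: [-180.0, -0.1, -5.3]
force: [0.4, 0.2, -0.8]
opening: 0.0178
gripper_force: 30.0
```

```bash
python3 - <<'E'
from h import *
obs();d=snap("wrist","w5");a,b=L("w2")["img"].astype(int),d["img"].astype(int)
for im in(a,b):
    m=((im[...,2]>im[...,0]+35)).astype(np.uint8);n,l,s,c=cv2.connectedComponentsWithStats(m)
    for i in np.argsort(-s[1:,4])[:2]+1: print(s[i],c[i].round(2))
    ys,xs=np.nonzero(m*(np.arange(400)[:,None]<160)); print("bar slope",np.polyfit(xs,ys,1)[0])
E
```

```text
24.38 [0.4996 0.2511 0.1579] [-1.7997e+02 -8.0000e-02 -5.2600e+00] F [ 0.45  0.15 -0.79] op 0.0178 30.0 cmd [ 0.4985  0.251   0.157  -5.3   ]
[ 256  123  128   21 2649] [319.59 133.05]
[306 216  20   6  61] [314.44 218.08]
bar slope -0.0025844352593652415
[ 256  123  128   21 2648] [319.61 133.05]
[303 214  18  10 106] [310.2  218.93]
bar slope -0.003380723281906969
```

No slip in the grip: the head bar sits at the same pixels as just after the pick-up. Lowering slowly into the forks.

send_rows --plan '[[[0,0,0,0,0,0],[0,0,2,0,0,0],[0,0,3.5,0,0,0],[0,0,5,0,0,0],[0,0,6,0,0,0],[0,0,7,0,0,0],[0,0,7.6,0,0,0],[0,0,7.6,0,0,0]]]'

```text
clock: 25.1
tool_pos: [0.4982, 0.2512, 0.0797]
orientation: [179.9, 0.1, -5.3]
force: [0.0, -1.0, -1.3]
opening: 0.0177
gripper_force: 30.0
```

send_rows --plan '[[[0,0,0.2,0,0,0],[0,0,0.4,0,0,0],[0,0,0.4,0,0,0],[0,0,0.4,0,0,0]]]'

```text
clock: 25.43
tool_pos: [0.4987, 0.2516, 0.0769]
orientation: [-180.0, -0.0, -5.3]
force: [-0.4, 0.6, -0.5]
opening: 0.0176
gripper_force: 30.0
```

Seated at the pick-up height. Opening, then backing straight up.

send_rows --plan '[[[0,0,0,0,0,0],[0,0,0,0,0,0],[0,0,0,0,0,0],[0,0,0,0,0,0],[0,0,0,0,0,0],[0,0,0,0,0,0],[0,0,0,0,0,0],[0,0,0,0,0,0]]]' --fingers 1

```text
clock: 26.1
tool_pos: [0.4986, 0.2515, 0.0766]
orientation: [-180.0, -0.0, -5.3]
force: [-0.2, 0.6, 0.4]
opening: 0.0654
gripper_force: 0.0
```

send_rows --plan '[[[0,0,0,0,0,0],[0,0,0,0,0,0],[0,0,0,0,0,0],[0,0,-1,0,0,0],[0,0,-4,0,0,0],[0,0,-8,0,0,0],[0,0,-12,0,0,0],[0,0,-12.3,0,0,0]]]'

```text
clock: 26.77
tool_pos: [0.5019, 0.2535, 0.2085]
orientation: [-179.6, -0.5, -5.2]
force: [0.7, 1.5, 1.2]
opening: 0.0877
gripper_force: 0.0
```

send_rows --plan '[[[0,0,0,0,0,0],[0,0,0,0,0,0],[0,0,0,0,0,0],[0,0,0,0,0,0]]]'

```text
clock: 27.1
tool_pos: [0.498, 0.251, 0.1985]
orientation: [179.9, 0.1, -5.3]
force: [0.2, -0.3, -0.4]
opening: 0.0876
gripper_force: 0.0
```

```bash
python3 - <<'E'
from h import *
obs();snap("wrist","w6");snap("side","sG");look("G",("scene",))
for p,q,box in(("w1","w6",(0,160,240,400)),("side0","sG",(280,380,330,490))):
    for n in(p,q):
        im=L(n)["img"].astype(int)[box[0]:box[1],box[2]:box[3]];m=((im[...,2]>im[...,0]+30)).astype(np.uint8)
        k,l,s,c=cv2.connectedComponentsWithStats(m);print(n,[(s[i][:4].tolist(),c[i].round(1).tolist()) for i in np.argsort(-s[1:,4])[:3]+1])
a,b=L("scene0")["img"].astype(int),L("sceneG")["img"].astype(int)
for n,(x,y) in dict(jar=(200,208),loupe=(425,221),tw=(320,278)).items(): print(n,abs(a-b)[y-20:y+20,x-20:x+20].mean())
E
```

```text
27.1 [0.498  0.251  0.1985] [ 1.7991e+02  9.0000e-02 -5.3300e+00] F [ 0.22 -0.29 -0.4 ] op 0.0876 0.0 cmd [ 0.4985  0.251   0.157  -5.3   ]
  100 ..........................
   95 ..........................
   90 ..........................
   85 +......+..................
   80 +.....###.................
   75 +.....+##+................
   70 +.....###...........++....
   65 +......+...........+##+...
   60 +..................###+...
   55 +..................+##+...
   50 +..+#+..............+.....
   45 +..###+.+#+...............
   40 +..########+..............
   35 +..+#+.+###+..............
   30 +.......+#+...............
   25 +.........................
   20 +.........................
   15 +.........................
   10 +.........................
    5 +.....++..................
    0 +....+##+......+##........
   -5 +....###+......###+.......
  -10 .....+##+......###+.......
  -15 +.......+##+...+#+........
  -20 +.......+###...+#+........
  -25 +.......+###...###........
  -30 +........+++..+###+.......
  -35 +.............+###+.......
  -40 +..............+++........
  -45 +.........................
  -50 +.........................
  -55 +........+##+.............
  -60 +........###+..++.........
  -65 +........+#++####+........
  -70 ..........++.+###+........
  -75 ..............###.........
  -80 ...............+..........
  -85 +.........................
  -90 +.........................
  -95 +.........................

w1 [([40, 119, 74, 13], [76.5, 124.9])]
w6 [([41, 119, 75, 13], [78.0, 124.9])]
side0 [([8, 5, 12, 36], [13.4, 22.4]), ([38, 0, 9, 9], [42.6, 3.9]), ([140, 9, 7, 10], [142.4, 13.7])]
sG [([7, 6, 13, 35], [13.3, 23.3]), ([38, 0, 8, 10], [41.6, 4.8]), ([143, 11, 1, 1], [143.0, 11.0])]
jar 5.76375
loupe 6.471875
tw 6.505625
```

The rake is back within about a pixel of its starting place, the spread hasn't changed, and the arm is clear. I'm handing in.

```bash
python3 -c "
from plant import ctrl
print(ctrl.close_job())"
```

```text
the job is handed in; nothing more can be done
None
```

I handed the job in at about 27 s: all ten chunks lie one deep with every sixth of the plate covered, measured tine load on the glass stayed under about 4 N, the rake is back in its stand, and the jar, loupe and tweezers look unmoved.

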